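Unstack the dryer spares and put each in its place

TASK

Someone has piled the dryer spares on top of the coin cassette. Take the pile apart from the top down, one piece at a time, and put each piece away before taking the next: the timer knob in the narrower compartment of the wooden spares box, the belt pulley in its wider compartment, the drum roller over the upright spindle, and the coin cassette flat in the grey tray, lengthwise as the tray runs. Leave every piece all the way down and the same way up as it was, and do not disturb the bottle, the cup or the screwdriver.

Things in the scene. Friction and masses are not known exactly. Their poses are not given: they have to be found in the camera images.
- knob_mid (a point): Timer knob, white plastic with a black pointer line, top of the pile: a round grip 29 mm in diameter and 36 mm tall on a grey skirt 38 mm in diameter and 4 mm thick; 40 mm tall in all, 40 g. The point is its centre, 20 mm above its underside; z is its axis, up at the start.
- pulley_mid (a point): Belt pulley, a solid aluminium disc with dark grooves round its rim: 46 mm in diameter, 26 mm tall, 80 g. It lies flat on the roller, under the knob. The point is its centre, 13 mm above its underside; z is its axis, up at the start.
- roller_mid (a point): Drum roller, a black rubber wheel with a white hub and a through bore: 60 mm outside diameter, 30 mm bore, 30 mm tall, 90 g. It lies flat on the cassette, under the pulley; it overhangs the cassette's long sides by 2 mm or so. The point is its centre, 15 mm above its underside; z is its axis, up at the start.
- cassette_mid (a point): Coin cassette, a closed steel box at the bottom of the pile, standing on the counter: 110 mm long (its x axis), 56 mm wide (its y axis), 60 mm tall, 500 g. The point is its centre, 30 mm above its underside; z is up.
- sparesbox: Wooden open-topped spares box fixed to the counter: 136 mm (its x) by 132 mm (its y), 34 mm tall; walls, floor and the one divider are 4 mm thick. Origin at the centre of its underside, z up. The divider runs along y, as tall as the walls, and spans x = 8 to 12 mm. The wider compartment spans x = -64 to 8 mm (72 mm wide, centre x = -28 mm), the narrower one x = 12 to 64 mm (52 mm wide, centre x = 38 mm); both span y = -62 to 62 mm. The inner floor is 4 mm above the origin.
- spindle: Upright steel spindle fixed to the counter: a post 12 mm in diameter on a round dark foot 50 mm in diameter and 10 mm tall; the rounded tip is 55 mm above the counter. Origin at the centre of its underside, z up. The roller rests on the foot, so its centre then stands 25 mm above the origin.
- tray: Shallow grey painted tray fixed to the counter: 138 mm long (its x) by 84 mm wide (its y), with a low lip; inside 130 by 76 mm, floor 4 mm thick, lip top 12 mm above the counter. Origin at the centre of its underside, z up. The cassette stands in it either way round, its centre then 34 mm above the origin.
- softener: Bystander: white plastic softener bottle with blue cap, 64 mm in diameter, 150 mm tall, standing near the far edge. Origin at the centre of its underside. Leave alone.
- coincup: Bystander: grey plastic cup, 72 mm across the rim, 65 mm tall, standing near the far edge. Origin at the centre of its underside. Leave alone.
- driver: Bystander: screwdriver with a red handle, about 200 mm long, lying on the counter close to the robot, roughly along world y. Origin on its underside, x along its shaft. Leave alone.

How it is judged:
On the way, in this order (a step that is already met when the one before it is completed fails the run):
1. the knob stands on the floor of the narrower compartment, let go (x of knob_mid in the frame of sparesbox between 0.012 and 0.064 m and y of knob_mid in the frame of sparesbox between -0.062 and 0.062 m and z of knob_mid in the frame of sparesbox between 0.018 and 0.029 m and angle between knob_mid's own z axis and vertical below 0.15 rad and contact force between the fingers and knob below 0.3 N), for 0.2 s.
2. the pulley lies on the floor of the wider compartment, let go (x of pulley_mid in the frame of sparesbox between -0.064 and 0.008 m and y of pulley_mid in the frame of sparesbox between -0.062 and 0.062 m and z of pulley_mid in the frame of sparesbox between 0.011 and 0.022 m and angle between pulley_mid's own z axis and vertical below 0.15 rad and contact force between the fingers and pulley below 0.3 N), for 0.2 s.
3. the roller is over the spindle, down on its foot, let go (horizontal distance between roller_mid and spindle below 0.012 m and z of roller_mid in the frame of spindle between 0.02 and 0.03 m and angle between roller_mid's own z axis and vertical below 0.15 rad and contact force between the fingers and roller below 0.3 N), for 0.2 s.
4. the cassette stands flat in the tray, let go (x of cassette_mid in the frame of tray between -0.014 and 0.014 m and y of cassette_mid in the frame of tray between -0.014 and 0.014 m and z of cassette_mid in the frame of tray between 0.029 and 0.038 m and angle between cassette_mid's own z axis and vertical below 0.15 rad and angle between the x axis of cassette_mid and the x axis of tray, either way round below 0.25 rad and contact force between the fingers and cassette below 0.3 N), for 0.2 s.
At the end, for the whole second after the job is handed in: Knob on the floor of the narrower compartment, pulley on that of the wider; roller within 12 mm of the spindle axis, on the foot; cassette within 14 mm and 0.25 rad of the tray, either way round; heights within 5 mm, all within 0.15 rad of upright, released, at rest (x of knob_mid in the frame of sparesbox between 0.012 and 0.064 m and y of knob_mid in the frame of sparesbox between -0.062 and 0.062 m and z of knob_mid in the frame of sparesbox between 0.018 and 0.029 m and angle between each of knob_mid, pulley_mid, roller_mid, cassette_mid's own z axis and vertical below 0.15 rad and x of pulley_mid in the frame of sparesbox between -0.064 and 0.008 m and y of pulley_mid in the frame of sparesbox between -0.062 and 0.062 m and z of pulley_mid in the frame of sparesbox between 0.011 and 0.022 m and horizontal distance between roller_mid and spindle below 0.012 m and z of roller_mid in the frame of spindle between 0.02 and 0.03 m and x of cassette_mid in the frame of tray between -0.014 and 0.014 m and y of cassette_mid in the frame of tray between -0.014 and 0.014 m and z of cassette_mid in the frame of tray between 0.029 and 0.038 m and angle between the x axis of cassette_mid and the x axis of tray, either way round below 0.25 rad and linear speed of each of knob, pulley, roller, cassette below 0.02 m/s); the robot touches nothing.
It fails at once if the softener bottle is pushed more than 25 mm from its place (distance of softener from where it was at the start of the episode above 0.025 m).
It fails at once if the coin cup is pushed more than 25 mm from its place (distance of coincup from where it was at the start of the episode above 0.025 m).
It fails at once if the screwdriver is pushed more than 25 mm from its place (distance of driver from where it was at the start of the episode above 0.025 m).
It fails at once if the pile is carried off whole: roller, pulley or knob still on the cassette when it is lifted (height (world z) of cassette_mid above 0.05 m and ((horizontal distance between knob_mid and cassette_mid below 0.06 m and height (world z) of knob_mid above 0.06 m) or (horizontal distance between pulley_mid and cassette_mid below 0.06 m and height (world z) of pulley_mid above 0.06 m) or (horizontal distance between roller_mid and cassette_mid below 0.06 m and height (world z) of roller_mid above 0.06 m))).
It also fails if it takes over 120 s, if anything falls off the work surface, if the arm or the gripper's body presses on something with over 40 N, if the wrist force passes 120 N, or if a joint passes its speed limit or range.

ROBOT

A 6-joint arm with a two-finger parallel gripper is mounted at the origin on the work surface. World frame = base frame: x ahead of the robot, y to its left, z up, the work surface at z = 0. Lengths are in m, angles in rad, forces in N, time in s.
With the tool pointing down it reaches from about 0.35 to 0.725 m from the base axis. Payload 4.3 kg.
Tool frame: the origin (TCP) lies midway between the tips of the shut fingers; the grasp point (between the pads) lies 19 mm behind it; z points along the fingers, y is the line along which they close (so a half turn about z gives the same grasp; the last joint's range is limited). The gripper opens to 85 mm and grips with 20 to 120 N. Pads are 22 mm wide; open, the fingers measure 114 mm over their backs; the gripper's body (76 mm by 85 mm) begins 54 mm behind the grasp point. The pads swing forward as they close: fully open they stand 13 mm farther back than shut.
Start: joints at [1.227, 0.377, 0.081, 1.274, 0, 1.46], TCP at [0.133, 0.559, 0.231] pointing down, gripper open.
Joint ranges: [-2.72, 2.72], [-0.84, 1.66], [-1.02, 1.22], [-1.77, 2.12], [-1.37, 1.28], [-3.14, 3.14]. Speed limits (rad/s): [2.57, 2.57, 3.14, 3.14, 3.14, 3.14].

INTERFACE

Orientations are given as [roll, pitch, yaw] about the fixed x, y, z axes, in that order (R = Rz(yaw) Ry(pitch) Rx(roll)).
In Python, from station import robot, cams, spotter gives the robot as it stands. The module is installed in compiled form; this text tells all that it offers.
- The arm moves only by the tool apply_moves, never from a script. Its argument "rows" is a list of rows, each a list of 6 numbers: the shift along the tool's x, y, z in mm, then the turn, a rotation vector about the tool's x, y, z in units of 8 degrees (1.0 is 8 degrees). In form: [[tx, ty, tz, ax, ay, az], ...]. A call has 1 to 20 rows; each row shifts and turns the commanded pose from where the row before left it, along the tool's axes as they then stand; what a row does not reach is not made up. A row lasts 1/10 s, in which the tool goes at most 50 mm and 8.59 degrees, less where a joint would pass 70% of its speed; a pose out of reach is approached as far as the arm can. A call with a gripper value outside its range is refused whole. "fingers" is the opening in per cent of the stroke, from 0 (shut) to 100 (fully open), set as the call begins (left out, the last holds). The fingers move at their own pace and stop on an object; "newtons" is the grip in N (left out, the last holds). Time passes only in rows, so rows that do not move let the fingers close. It gives the time, the measured TCP pose, the force, the opening and the grip force at its end, in the units of the state.
- robot.state(): the state, without advancing time (a new reading comes with each control period).
- cams.snapshot(name): name is "scene" or "top"; returns a dict with "img" (400x640x3 uint8, blue, green, red), "camera_matrix" (3x3 intrinsics, pixels), "k1" (the pictures are not rectified: a ray, as slopes to the right and down, at radius r is drawn at 1 + k1 r^2 times it, then the intrinsics apply), "extrinsics" (4x4, takes a point from world to camera coordinates). Camera axes: x right, y down, z forward; pixel columns grow to the right and rows downward; lengths in m; the calibration is good to about 2 mm. A picture is of the moment at which its call begins. There is no depth.
- robot.sign_off(): hands the job in; it is judged then, once.
Trained networks look in a picture, given as the dict that the camera call returned (one of the last four; its "shot" number tells which), for a name from the list of things; names that differ only in an ending like _2 or _b are one class to them, and where a whole thing is asked for, a point or a joint stands for the part that bears it (a point fixed in the world has none). Each returns a list of dicts, best first, with "p" (0 to 1); they miss things now and then, are a little off and sometimes report something else, mostly with a low value. They report only what shows in the picture. A call takes as long as a camera call.
- spotter.spot_in(picture, name): "pixel" ([column, row] in pixels, amid what is visible of it).
- spotter.trace(picture, name): "mask" (400x640 bool, what is visible of it) and "pixel" ([column, row] in pixels, amid what is visible of it).
The state is a dict: "t": time; "joint_positions": joint angles; "joint_velocities": joint speeds; "joint_efforts": joint torques, N m; "ee_pos": TCP position; "orientation": TCP orientation; "wrist_force": force on the tool from outside, world axes, zero at the start; "moment": the same for the moment, N m; "width": opening from 0.0 (shut) to 1.0 (fully open); "gripper_force": force on a finger pad.
Only numpy, scipy, OpenCV 4.12 (cv2) and the standard library are available. Lean on these libraries where they do the work, as an engineer would, in place of code of your own. Each camera call takes 0.05 s, during which the arm holds its last target. There are 200 camera calls.

## Working session

There is one attempt and no reset: what is moved stays moved. The work goes in short steps, Python scripts to look and compute and a tool call to move; the robot and the scene stay as the last step left them, time stands still between calls to the robot, and variables do not carry over. Pictures are saved under pics/ and viewed, at most 14 in all, crops included, and the job is handed in when it is done.

Besides the shell and the picture viewer there is one more tool, called after "Request:" as a command line: name --pt "numbers of a row" for each row, then --argument value for the rest. apply_moves: Moves the arm, as the interface text tells. Its arguments: {"type":"object","properties":{"rows":{"type":"array"},"fingers":{"type":"number"},"newtons":{"type":"number"}},"required":["rows"]}

```bash
mkdir -p pics; cat > h.py <<'E'
import numpy as np, cv2
from station import robot, cams, spotter
def snap(n,f=None):
    s=cams.snapshot(n)
    if f: cv2.imwrite('pics/'+f,s['img'])
    return s
def ray(s,px):
    K=np.array(s['camera_matrix']);k=s['k1'];E=np.array(s['extrinsics'])
    d=np.array([(px[0]-K[0,2])/K[0,0],(px[1]-K[1,2])/K[1,1]]);u=d.copy()
    for _ in range(20): u=d/(1+k*(u@u))
    R=E[:3,:3];return -R.T@E[:3,3],R.T@np.array([u[0],u[1],1])
def atz(s,px,z):
    o,d=ray(s,px);return o+d*(z-o[2])/d[2]
def proj(s,P):
    K=np.array(s['camera_matrix']);E=np.array(s['extrinsics'])
    c=(E[:3,:3]@np.array(P).T).T+E[:3,3];u=c[:,:2]/c[:,2:];u=u*(1+s['k1']*(u**2).sum(1,keepdims=True))
    return u*[K[0,0],K[1,1]]+[K[0,2],K[1,2]]
E
python3 - <<'E'
from h import *
for n in ['top','scene']:
    s=snap(n,n+'0.png'); print(n,np.round(s['extrinsics'],3).tolist(),np.round(s['camera_matrix'],1).tolist(),s['k1'])
    for o in ['knob_mid','pulley_mid','roller_mid','cassette_mid','sparesbox','spindle','tray','softener','coincup','driver']:
        r=spotter.trace(s,o)
        if r:
            m=r[0]['mask'].astype(np.uint8); print(o,round(r[0]['p'],2),np.round(r[0]['pixel'],1),cv2.minAreaRect(cv2.findNonZero(m)), m.sum())
st=robot.state();print(st['t'],st['ee_pos'],st['orientation'],st['width'])
E
```

```text
top [[-0.025, -1.0, -0.01, 0.017], [-0.996, 0.025, -0.083, 0.585], [0.083, 0.007, -0.997, 1.229], [0.0, 0.0, 0.0, 1.0]] [[405.3, 0.0, 312.1], [0.0, 405.3, 191.7], [0.0, 0.0, 1.0]] -0.08389270851134209
pulley_mid 0.6 [273.2 216.2] ((272.70001220703125, 214.40003967285156), (5.813776969909668, 14.310833930969238), 63.43495178222656) 40
roller_mid 0.68 [279.1 215.9] ((273.7307434082031, 214.8461456298828), (11.648704528808594, 20.246559143066406), 56.3099365234375) 82
cassette_mid 0.88 [269.3 198.6] ((271.2284851074219, 207.2398223876953), (37.333335876464844, 19.91111183166504), 70.34617614746094) 395
sparesbox 0.84 [196.3 229.1] ((197.60000610351562, 233.3000030517578), (45.85302734375, 45.85302734375), 71.56504821777344) 2013
spindle 0.74 [431.4 229.4] ((432.0, 228.5), (15.0, 14.0), 90.0) 205
tray 0.66 [357.9 196.5] ((356.800048828125, 197.89999389648438), (44.58810806274414, 28.144269943237305), 71.56505584716797) 1219
softener 0.74 [344.7 134.9] ((344.5, 134.0), (26.0, 21.0), 90.0) 460
coincup 0.6 [273.9 137.4] ((273.5, 135.5), (25.0, 23.0), 90.0) 492
driver 0.68 [313.2 246.9] ((31
[... 794 characters left out ...]
.18236541748047, 57.96601486206055), 14.03624439239502) 3453
spindle 0.7 [388.4 202.4] ((385.5, 203.0), (22.0, 15.0), 90.0) 285
tray 0.71 [291.6 191.1] ((289.24139404296875, 192.60345458984375), (31.907468795776367, 49.502532958984375), 23.198589324951172) 1445
softener 0.73 [245.3 239.8] ((248.0500030517578, 240.6500244140625), (49.963985443115234, 29.409177780151367), 71.56504821777344) 1192
coincup 0.84 [325.4 290.7] ((326.0, 295.5), (37.0, 32.0), 90.0) 958
driver 0.85 [361.2 180.9] ((367.7075500488281, 173.45486450195312), (9.132795333862305, 58.762325286865234), 32.7352294921875) 332
1.1 [0.13323404 0.55938061 0.23133011] [3.14151560e+00 1.12465937e-05 2.90773346e+00] 0.9998499127821834
```

```bash
python3 - <<'E'
import cv2,numpy as np
a=cv2.imread('pics/top0.png')[100:300,160:460];b=cv2.imread('pics/scene0.png')[100:320,200:540]
cv2.imwrite('pics/a.png',cv2.resize(a,None,fx=2.6,fy=2.6,interpolation=2));cv2.imwrite('pics/b.png',cv2.resize(b,None,fx=2.3,fy=2.3,interpolation=2))
E
```

```text
(no output)
```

View pics/a.png

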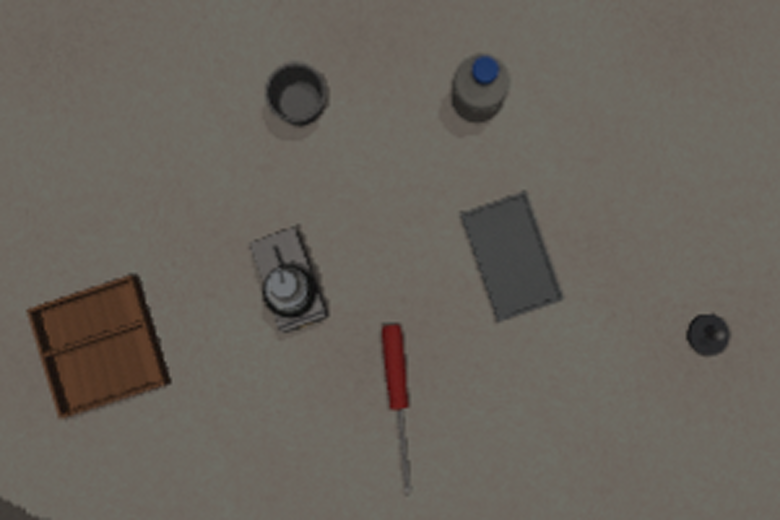

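View pics/b.png

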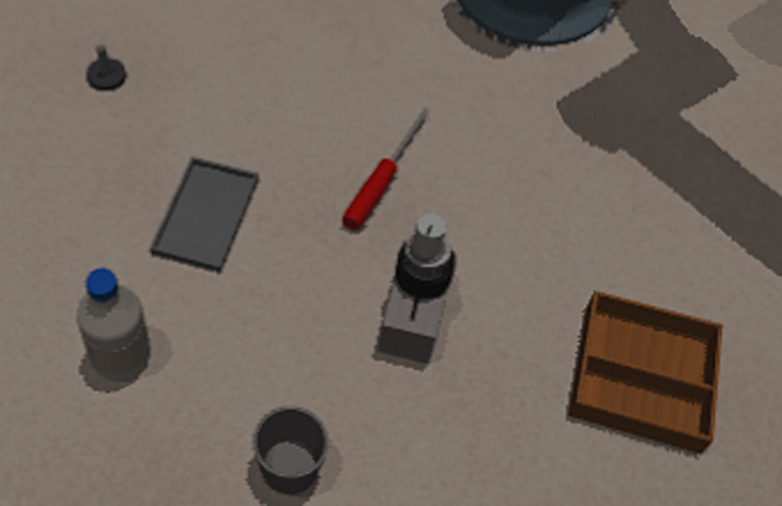

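```bash
cat > m.py <<'E'
from h import *
t=snap('top');c=snap('scene')
A=lambda x,y,z:atz(t,(x/2.6+160-.3,y/2.6+100-.3),z)[:2]
B=lambda x,y,z:atz(c,(x/2.3+200-.3,y/2.3+100-.3),z)[:2]
def quad(f,pts,z,n):
    q=np.array([f(x,y,z) for x,y in pts]);d=[q[(i+1)%4]-q[i] for i in range(4)]
    print(n,'c',q.mean(0).round(4),'len',[round(float(np.hypot(*e)),3) for e in d],'ang',[round(float(np.degrees(np.arctan2(e[1],e[0]))),1) for e in d])
if __name__=='__main__':
    quad(A,[(28,310),(137,276),(169,383),(64,416)],.034,'boxA')
    quad(B,[(596,293),(721,325),(708,451),(570,417)],.034,'boxB?')
    quad(A,[(461,213),(525,192),(562,298),(498,321)],.012,'trayA')
    quad(B,[(193,158),(259,176),(219,270),(152,252)],.012,'trayB')
    quad(A,[(250,243),(298,227),(328,316),(280,332)],.06,'cassA')
    print('cass near scene corners',B(434,332,.06),B(383,324,.06))
    print('knobtop',A(283,281,.156),B(431,226,.156),'pulley/roller',A(289,290,.09),B(425,264,.075))
    print('spindle foot',A(708,335,.01),B(106,73,.01),'tip',A(714,334,.055),B(101,49,.055))
    print('cup',A(297,95,.065),'bottle cap',A(485,69,.15),B(102,278,.15), 'driver',A(392,325,.02),A(407,492,.0))
E
python3 m.py
```

```text
boxA c [0.4662 0.3565] len [0.137, 0.132, 0.131, 0.133] ang [-74.2, -163.7, 106.2, 18.9]
boxB? c [0.4744 0.362 ] len [0.129, 0.146, 0.131, 0.151] ang [107.6, 16.0, -70.3, -164.9]
trayA c [ 0.5624 -0.1353] len [0.081, 0.135, 0.082, 0.137] ang [-73.2, -162.8, 108.2, 17.2]
trayB c [ 0.5654 -0.1328] len [0.083, 0.138, 0.079, 0.14] ang [106.3, 16.8, -72.4, -161.4]
cassA c [0.5386 0.127 ] len [0.059, 0.109, 0.058, 0.109] ang [-73.0, -162.5, 107.0, 17.8]
cass near scene corners [0.57706238 0.16749845] [0.59882013 0.12052282]
knobtop [0.53239792 0.12271239] [0.53071264 0.12275967] pulley/roller [0.52516999 0.12378174] [0.52106073 0.12229849]
spindle foot [ 0.46119232 -0.3688164 ] [ 0.46440763 -0.36857582] tip [ 0.46283078 -0.36301056] [ 0.46633804 -0.36687079]
cup [0.75334092 0.1136617 ] bottle cap [ 0.7574095  -0.09962255] [ 0.7555579  -0.10114178] driver [0.48329014 0.00988393] [ 0.28372364 -0.00287754]
```

Request:
apply_moves --pt "0 0 0 0 0 -0.95" --pt "0 0 0 0 0 -0.95" --pt "0 0 0 0 0 -0.95" --pt "0 0 0 0 0 -0.95" --pt "-19.5 -41.1 0 0 0 0" --pt "-19.5 -41.1 0 0 0 0" --pt "-19.5 -41.1 0 0 0 0" --pt "-19.5 -41.1 0 0 0 0" --pt "-19.5 -41.1 0 0 0 0" --pt "-19.5 -41.1 0 0 0 0" --pt "-19.5 -41.1 0 0 0 0" --pt "-19.5 -41.1 0 0 0 0" --pt "-19.5 -41.1 0 0 0 0" --pt "-19.5 -41.1 0 0 0 0" --pt "-19.5 -41.1 0 0 0 0" --pt "-19.5 -41.1 0 0 0 0" --pt "-19.5 -41.1 0 0 0 0" --pt "0 0 0 0 0 0" --fingers 100 --newtons 25

```text
t: 3.0
ee_pos: [0.5354, 0.1186, 0.231]
orientation: [-3.14, 0.002, -2.851]
wrist_force: [0.4, 0.2, -0.1]
width: 0.999
gripper_force: 0.0
```

```bash
cat > go.py <<'E'
import sys
from station import robot
import numpy as np
from scipy.spatial.transform import Rotation as R
s=robot.state();p=np.array(s['ee_pos']);r=R.from_euler('xyz',s['orientation'])
x,y,z,yaw=map(float,sys.argv[1:5])
print('t',s['t'],'pos',p.round(4),'eul',np.degrees(s['orientation']).round(1),'w',round(s['width'],3),'F',np.round(s['wrist_force'],1),'j',np.round(s['joint_positions'],2))
print('shift mm',(r.inv().apply(np.array([x,y,z])-p)*1e3).round(1),'turn',((r.inv()*R.from_euler('xyz',[np.pi,0,np.radians(yaw)])).as_rotvec()/np.radians(8)).round(2))
E
python3 go.py 0.5315 0.1227 0.120 197
python3 - <<'E'
from h import *
s=snap('scene','s1.png')
cv2.imwrite('pics/c.png',cv2.resize(s['img'][130:290,300:460],None,fx=3.5,fy=3.5,interpolation=2))
E
```

```text
t 3.0 pos [0.5354 0.1186 0.231 ] eul [-1.799e+02  1.000e-01 -1.634e+02] w 0.999 F [ 0.4  0.2 -0.1] j [ 0.1   0.32 -0.    1.25 -0.   -0.19]
shift mm [  2.8   5.3 110.9] turn [-0.01  0.01 -0.04]
```

View pics/c.png

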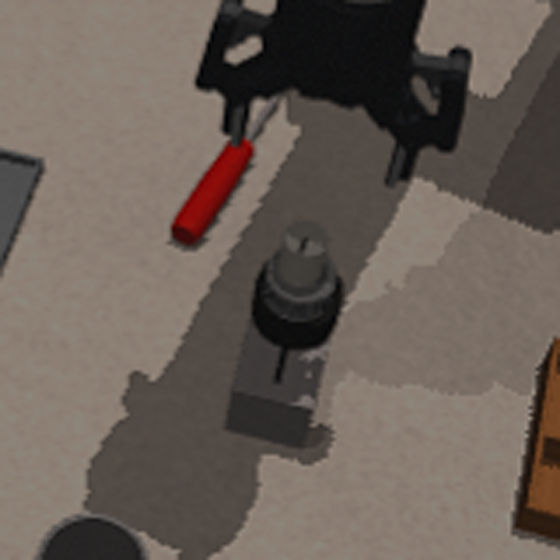

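The picture shows the open gripper above the pile. The knob top, at crop (304,240), lies below and between the fingers, and the pile is undisturbed. Descending now.

Request:
apply_moves --pt "1.4 2.7 30 0 0 0" --pt "1.4 2.6 30 0 0 0" --pt "0 0 25 0 0 0" --pt "0 0 16 0 0 0" --pt "0 0 0 0 0 0" --pt "0 0 0 0 0 0"

```text
t: 3.65
ee_pos: [0.527, 0.1277, 0.1307]
orientation: [3.141, -0.0, -2.844]
wrist_force: [0.6, -0.5, 1.1]
width: 1.005
gripper_force: 0.0
```

```bash
python3 go.py 0.5315 0.1227 0.120 197
python3 - <<'E'
from h import *
s=snap('scene','s2.png')
cv2.imwrite('pics/d.png',cv2.resize(s['img'][140:260,320:450],None,fx=4,fy=4,interpolation=2))
E
```

```text
t 3.65 pos [0.527  0.1277 0.1307] eul [ 180.    -0.  -162.9] w 1.005 F [ 0.6 -0.5  1.1] j [ 0.12  0.36 -0.21  1.    0.   -0.18]
shift mm [-2.9 -6.1 10.7] turn [ 0.   -0.    0.01]
```

View pics/d.png

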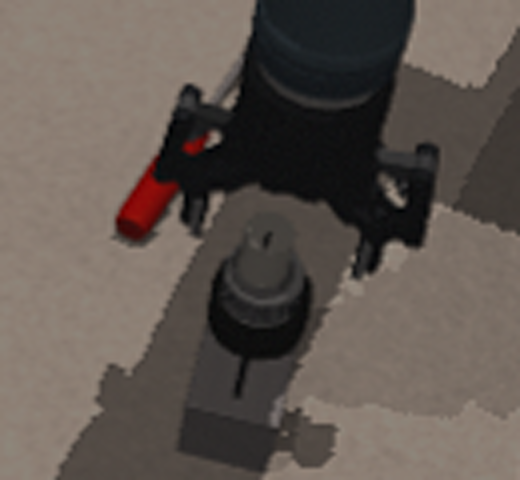

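The knob, at crop (265,250), is between the fingertips at (200,220) and (367,265). It sits slightly toward the left finger, as the numbers say.

Request:
apply_moves --pt "-2.9 -6.1 5 0 0 0" --pt "0 0 5 0 0 0" --pt "0 0 0 0 0 0" --pt "0 0 0 0 0 0"

```text
t: 4.1
ee_pos: [0.5321, 0.1217, 0.1202]
orientation: [3.141, -0.0, -2.845]
wrist_force: [1.1, 0.3, 0.1]
width: 0.999
gripper_force: 0.0
```

Request:
apply_moves --pt "0 0 0 0 0 0" --pt "0 0 0 0 0 0" --pt "0 0 0 0 0 0" --pt "0 0 0 0 0 0" --pt "0 0 0 0 0 0" --pt "0 0 0 0 0 0" --pt "0 0 0 0 0 0" --pt "0 0 0 0 0 0" --fingers 20 --newtons 25

```text
t: 4.9
ee_pos: [0.5324, 0.1219, 0.1205]
orientation: [3.142, 0.0, -2.845]
wrist_force: [-0.7, 0.6, 1.8]
width: 0.331
gripper_force: 24.7
```

```bash
python3 go.py 0.5315 0.1227 0.120 197
python3 - <<'E'
from h import *
s=snap('scene','s3.png')
cv2.imwrite('pics/e.png',cv2.resize(s['img'][140:260,320:450],None,fx=4,fy=4,interpolation=2))
E
```

```text
t 4.9 pos [0.5324 0.1219 0.1205] eul [ 180.    0. -163.] w 0.331 F [-0.7  0.6  1.8] j [ 0.11  0.38 -0.21  0.98  0.   -0.19]
shift mm [0.6 1.  0.5] turn [0. 0. 0.]
```

View pics/e.png

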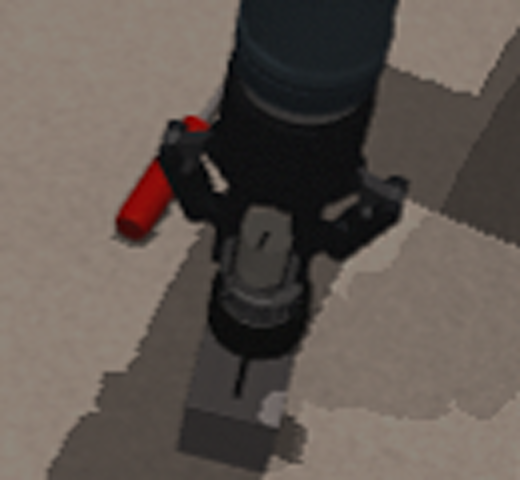

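The fingers hold the knob by its grip, with the white top at crop (263,235) and the pulley and roller still in place. Next I'll refine the box position from its divider.

```bash
python3 - <<'E'
from m import *
t0=cv2.imread('pics/top0.png');c0=cv2.imread('pics/scene0.png')
tr=spotter.trace(t,'sparesbox')[0]['mask'];print(cv2.minAreaRect(cv2.findNonZero(tr.astype(np.uint8))))
print('dividerA',A(96.5,337,.034),'dividerB',(B(588,361,.034)+B(713,390,.034))/2)
a=cv2.resize(t0[198:268,166:230],None,fx=6,fy=6,interpolation=2)
b=cv2.resize(c0[218:302,440:520],None,fx=5,fy=5,interpolation=2)
h=max(a.shape[0],b.shape[0]);P=lambda i:cv2.copyMakeBorder(i,0,h-i.shape[0],0,0,0)
cv2.imwrite('pics/f.png',np.clip(np.hstack([P(a),P(b)])*1.5,0,255).astype(np.uint8))
E
```

```text
((194.85000610351562, 233.54998779296875), (43.95565414428711, 39.84469223022461), 71.56505584716797)
dividerA [0.47704535 0.35963006] dividerB [0.48041112 0.36618287]
```

View pics/f.png

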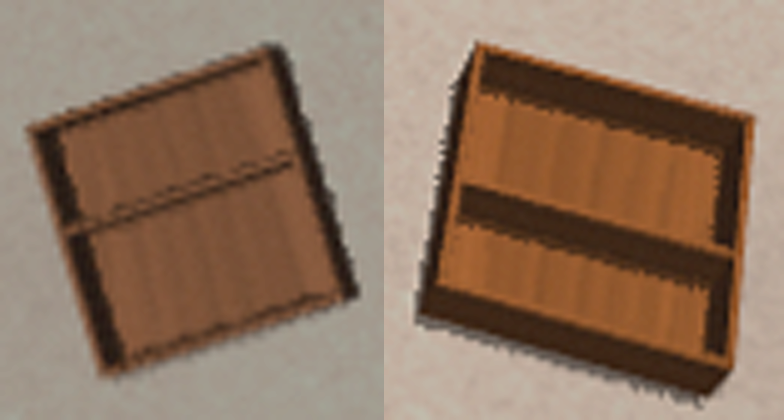

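Request:
apply_moves --pt "0 0 -10 0 0 0" --pt "0 0 -20 0 0 0" --pt "0 0 -20 0 0 0" --pt "0 0 -10 0 0 0"

```text
t: 5.5
ee_pos: [0.533, 0.1219, 0.1823]
orientation: [-3.141, 0.002, -2.845]
wrist_force: [-0.0, -0.1, 0.3]
width: 0.329
gripper_force: 24.7
```

The box is seen clearly in both views. Rim corners are (27,127), (268,45), (340,296), (103,374) on the left and (477,45), (753,118), (730,370), (436,292) on the right.

```bash
python3 - <<'E'
from m import *
f=lambda x,y,z:atz(t,(x/6+166-.4,y/6+198-.4),z)[:2]
g=lambda x,y,z:atz(c,((x-384)/5+440-.4,y/5+218-.4),z)[:2]
quad(f,[(27,127),(268,45),(340,296),(103,374)],.034,'A')
quad(g,[(477,45),(753,118),(730,370),(436,292)],.034,'B')
E
python3 go.py .505 .369 .18 197
```

```text
A c [0.4669 0.3615] len [0.132, 0.134, 0.129, 0.133] ang [-72.7, -164.3, 106.9, 17.3]
B c [0.468  0.3612] len [0.131, 0.135, 0.13, 0.138] ang [107.1, 16.5, -71.6, -163.0]
t 5.6 pos [0.5334 0.122  0.1821] eul [-180.     0.2 -163. ] w 0.333 F [-0.1  0.4 -0.3] j [ 0.11  0.34 -0.11  1.12  0.   -0.19]
shift mm [-45.  244.5   2.1] turn [-0.    0.02  0.  ]
```

Request:
apply_moves --pt "-3 18 0 0 0 0" --pt "-7 36 0 0 0 0" --pt "-7 40 0 0 0 0" --pt "-7 40 0 0 0 0" --pt "-7 40 0 0 0 0" --pt "-7 36 0 0 0 0" --pt "-4 24 0 0 0 0" --pt "-3 14 0 0 0 0" --pt "0 0 20 0 0 0" --pt "0 0 35 0 0 0" --pt "0 0 35 0 0 0" --pt "0 0 20 0 0 0" --pt "0 0 0 0 0 0" --pt "0 0 0 0 0 0" --pt "0 0 0 0 0 0"

```text
t: 7.1
ee_pos: [0.504, 0.3725, 0.072]
orientation: [3.141, 0.003, -2.845]
wrist_force: [0.5, 0.3, -0.4]
width: 0.334
gripper_force: 24.8
```

```bash
python3 go.py .504 .3725 .009 197
python3 - <<'E'
from h import *
s=snap('scene','s4.png')
cv2.imwrite('pics/g.png',cv2.resize(s['img'][180:310,420:550],None,fx=4,fy=4,interpolation=2))
E
```

```text
t 7.1 pos [0.504  0.3725 0.072 ] eul [ 180.     0.2 -163. ] w 0.334 F [ 0.5  0.3 -0.4] j [ 0.54  0.56 -0.05  0.96 -0.    0.24]
shift mm [ 0.2 -0.1 63. ] turn [ 0.    0.02 -0.  ]
```

View pics/g.png

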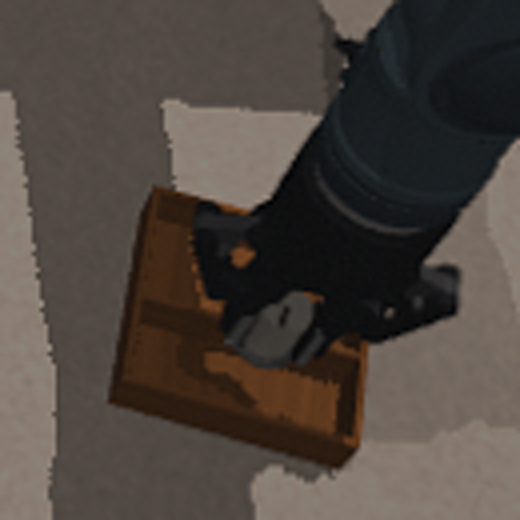

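The knob is held at crop (275,330), above the narrower compartment. Lowering and releasing.

Request:
apply_moves --pt "0 0 20 0 0 0" --pt "0 0 20 0 0 0" --pt "0 0 12 0 0 0" --pt "0 0 6 0 0 0" --pt "0 0 4 0 0 0" --pt "0 0 0 0 0 0" --pt "0 0 0 0 0 0"

```text
t: 7.85
ee_pos: [0.5034, 0.3726, 0.0091]
orientation: [3.141, 0.002, -2.845]
wrist_force: [0.4, 0.6, -0.0]
width: 0.334
gripper_force: 24.8
```

Request:
apply_moves --pt "0 0 0 0 0 0" --pt "0 0 0 0 0 0" --pt "0 0 0 0 0 0" --pt "0 0 0 0 0 0" --pt "0 0 0 0 0 0" --pt "0 0 0 0 0 0" --fingers 65

```text
t: 8.45
ee_pos: [0.5027, 0.3722, 0.0083]
orientation: [3.142, 0.0, -2.845]
wrist_force: [0.1, 0.3, -0.3]
width: 0.65
gripper_force: 0.0
```

Request:
apply_moves --pt "0 0 -15 0 0 0" --pt "0 0 -35 0 0 0" --pt "0 0 -40 0 0 0" --pt "0 0 -40 0 0 0" --pt "0 0 -30 0 0 0" --pt "3 -16 0 0 0 0" --pt "6 -36 0 0 0 0" --pt "7 -40 0 0 0 0" --pt "7 -40 0 0 0 0" --pt "7 -40 0 0 0 0" --pt "7 -36 0 0 0 0" --pt "7 -26 0 0 0 0" --pt "3 -12 0 0 0 0" --pt "0 0 0 0 0 0" --pt "0 0 0 0 0 0" --fingers 100

```text
t: 9.95
ee_pos: [0.5294, 0.1238, 0.1679]
orientation: [3.141, -0.0, -2.845]
wrist_force: [-0.3, -0.1, -0.4]
width: 1.001
gripper_force: 0.0
```

```bash
python3 go.py .525 .123 .09 197
python3 - <<'E'
from h import *
s=snap('scene','s5.png');t=snap('top','t5.png')
for n,p in (('scene',s),('top',t)):
  for o in ['knob_mid','pulley_mid','roller_mid']:
    for r in spotter.trace(p,o)[:2]:
      m=r['mask'].astype(np.uint8);print(n,o,round(r['p'],2),np.round(r['pixel'],1),cv2.boundingRect(m))
a=cv2.resize(s['img'][180:300,330:530],None,fx=4,fy=4,interpolation=2)
cv2.imwrite('pics/i.png',a)
E
```

```text
t 9.95 pos [0.5294 0.1238 0.1679] eul [ 179.9   -0.  -163. ] w 1.001 F [-0.3 -0.1 -0.4] j [ 0.11  0.34 -0.14  1.09  0.   -0.18]
shift mm [ 4.4  0.4 77.9] turn [ 0.01 -0.    0.  ]
scene knob_mid 0.76 [482.6 268.1] (469, 264, 20, 18)
scene pulley_mid 0.6 [388.4 210.2] (376, 200, 20, 22)
scene roller_mid 0.76 [387.  224.2] (372, 212, 27, 19)
scene roller_mid 0.23 [385.8 210.4] (376, 200, 20, 22)
```

View pics/i.png

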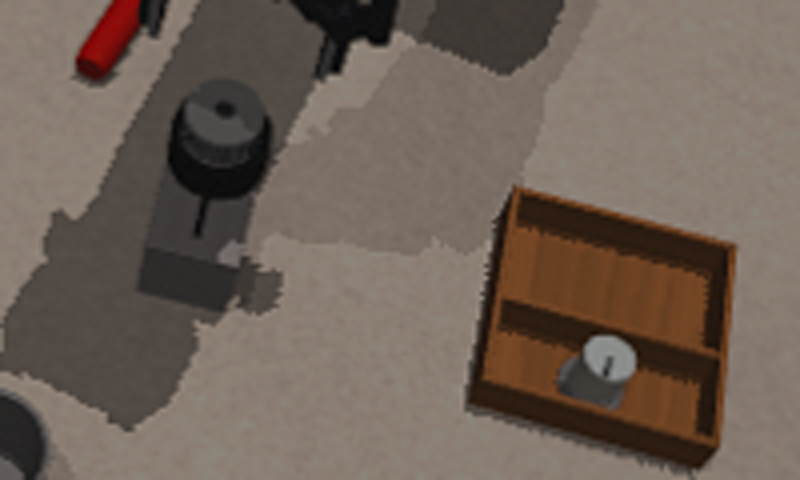

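The knob stands upright in the narrower compartment, with its top at crop (610,358). The pulley top is centred at about (225,112), on the roller with sides at x 168–271.

```bash
python3 - <<'E'
from m import *
h=lambda x,y,z:atz(c,(x/4+330-.4,y/4+180-.4),z)[:2].round(4)
print(h(225,112,.116), [h(x,112,.116) for x in (182,267)],h(225,78,.116),h(225,146,.116))
# fit roller: bottom visible edge at z=.06, left/right extents
p=h(225,112,.116)
a=np.linspace(0,6.28,60)
for cx,cy in [(p[0],p[1]),(.524,.123),(.520,.122)]:
    q=(proj(c,[(cx+.03*np.cos(i),cy+.03*np.sin(i),z) for i in a for z in (.06,.09)])-[329.6,179.6])*4
    print(cx,cy,q.min(0).round(),q.max(0).round())
E
python3 go.py .525 .123 .09 197
```

```text
[0.5287 0.1244] [array([0.5429, 0.1041]), array([0.5148, 0.1441])] [0.508  0.1124] [0.5488 0.136 ]
0.5287 0.1244 [163.  94.] [271. 207.]
0.524 0.123 [165.  88.] [272. 200.]
0.52 0.122 [167.  82.] [274. 194.]
t 10.45 pos [0.5297 0.1235 0.1683] eul [ 180.    0. -163.] w 1.001 F [-0.5  0.   0.5] j [ 0.11  0.34 -0.14  1.09  0.   -0.18]
shift mm [ 4.6  0.9 78.3] turn [0. 0. 0.]
```

Request:
apply_moves --pt "0.7 1.1 25 0 0 0" --pt "0 0 30 0 0 0" --pt "0 0 18 0 0 0" --pt "0 0 6.8 0 0 0" --pt "0 0 0 0 0 0" --pt "0 0 0 0 0 0"

```text
t: 11.05
ee_pos: [0.5295, 0.1241, 0.0894]
orientation: [-3.141, 0.001, -2.845]
wrist_force: [0.4, -0.3, 0.4]
width: 0.999
gripper_force: 0.0
```

Request:
apply_moves --pt "0 0 0 0 0 0" --pt "0 0 0 0 0 0" --pt "0 0 0 0 0 0" --pt "0 0 0 0 0 0" --pt "0 0 0 0 0 0" --pt "0 0 0 0 0 0" --pt "0 0 0 0 0 0" --fingers 35 --newtons 30

```text
t: 11.75
ee_pos: [0.5294, 0.1241, 0.0895]
orientation: [-3.141, 0.002, -2.845]
wrist_force: [-0.6, -0.6, 6.3]
width: 0.528
gripper_force: 30.5
```

Request:
apply_moves --pt "0 0 -4 0 0 0" --pt "0 0 -10 0 0 0" --pt "0 0 -20 0 0 0" --pt "0 0 -25 0 0 0" --pt "0 0 0 0 0 0" --pt "0 0 0 0 0 0" --pt "0 0 0 0 0 0"

```text
t: 12.45
ee_pos: [0.528, 0.1239, 0.1466]
orientation: [3.141, -0.002, -2.845]
wrist_force: [-0.1, 0.5, -0.5]
width: 0.526
gripper_force: 30.8
```

```bash
python3 go.py .4407 .3533 .15 197
python3 - <<'E'
from h import *
s=snap('scene','s6.png')
cv2.imwrite('pics/j.png',cv2.resize(s['img'][140:260,320:450],None,fx=4,fy=4,interpolation=2))
E
```

```text
t 12.45 pos [0.528  0.1239 0.1466] eul [ 1.80e+02 -1.00e-01 -1.63e+02] w 0.526 F [-0.1  0.5 -0.5] j [ 0.11  0.35 -0.18  1.04  0.   -0.18]
shift mm [ 16.4 244.9  -3.3] turn [ 0.   -0.01  0.  ]
```

View pics/j.png

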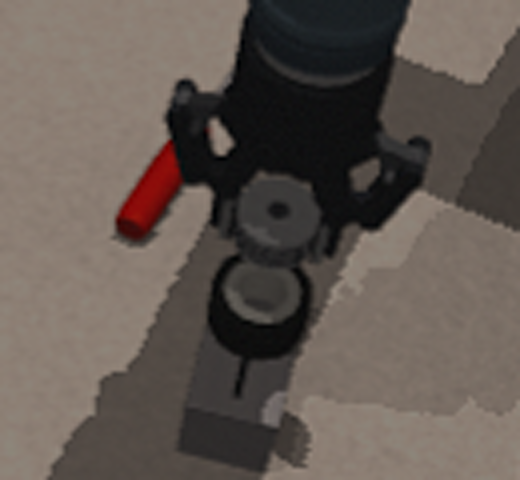

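The pulley, at crop (278,215), is held level and clear. The roller, with bore near (262,285), still lies on the cassette.

Request:
apply_moves --pt "1.4 17 0 0 0 0" --pt "2 36 0 0 0 0" --pt "3 40 0 0 0 0" --pt "3 40 0 0 0 0" --pt "3 40 0 0 0 0" --pt "2 36 0 0 0 0" --pt "1 24 0 0 0 0" --pt "1 12 0 0 0 0" --pt "0 0 20 0 0 0" --pt "0 0 30 0 0 0" --pt "0 0 25 0 0 0" --pt "0 0 10 0 0 0" --pt "0 0 0 0 0 0" --pt "0 0 0 0 0 0" --pt "0 0 0 0 0 0"

```text
t: 14.0
ee_pos: [0.4426, 0.354, 0.064]
orientation: [3.141, 0.003, -2.845]
wrist_force: [0.6, 0.3, -0.6]
width: 0.532
gripper_force: 30.9
```

```bash
python3 go.py .4407 .3533 .005 197
```

```text
t 14.0 pos [0.4426 0.354  0.064 ] eul [ 180.     0.2 -163. ] w 0.532 F [ 0.6  0.3 -0.6] j [ 0.56  0.46 -0.24  0.87 -0.    0.27]
shift mm [ 2.2 -0.2 59. ] turn [ 0.01  0.02 -0.  ]
```

Request:
apply_moves --pt "2 0 20 0 0 0" --pt "0 0 20 0 0 0" --pt "0 0 12 0 0 0" --pt "0 0 5 0 0 0" --pt "0 0 2 0 0 0" --pt "0 0 0 0 0 0" --pt "0 0 0 0 0 0"

```text
t: 14.7
ee_pos: [0.4402, 0.3534, 0.0044]
orientation: [3.141, 0.002, -2.845]
wrist_force: [0.2, -0.0, -0.6]
width: 0.523
gripper_force: 30.9
```

Request:
apply_moves --pt "0 0 0 0 0 0" --pt "0 0 0 0 0 0" --pt "0 0 0 0 0 0" --pt "0 0 0 0 0 0" --pt "0 0 0 0 0 0" --fingers 80

```text
t: 15.2
ee_pos: [0.4395, 0.353, 0.0036]
orientation: [3.142, 0.0, -2.845]
wrist_force: [-0.6, 0.3, 0.4]
width: 0.801
gripper_force: 0.0
```

Request:
apply_moves --pt "0 0 -15 0 0 0" --pt "0 0 -35 0 0 0" --pt "0 0 -40 0 0 0" --pt "0 0 -40 0 0 0" --pt "-1.4 -16 0 0 0 0" --pt "-2 -36 0 0 0 0" --pt "-3 -40 0 0 0 0" --pt "-3 -40 0 0 0 0" --pt "-3 -40 0 0 0 0" --pt "-3 -36 0 0 0 0" --pt "-3 -26 0 0 0 0" --pt "0 -11 0 0 0 0" --pt "0 0 0 0 0 0" --pt "0 0 0 0 0 0" --pt "0 0 0 0 0 0" --fingers 100

```text
t: 16.7
ee_pos: [0.528, 0.1253, 0.1333]
orientation: [3.141, -0.0, -2.843]
wrist_force: [-0.7, -0.0, 1.0]
width: 1.0
gripper_force: 0.0
```

```bash
python3 - <<'E'
from h import *
s=snap('scene','s7.png')
for o in ['knob_mid','pulley_mid','roller_mid']:
    for r in spotter.trace(s,o)[:1]:
      m=r['mask'].astype(np.uint8);print(o,round(r['p'],2),np.round(r['pixel'],1),cv2.boundingRect(m))
cv2.imwrite('pics/k.png',cv2.resize(s['img'][180:300,330:530],None,fx=4,fy=4,interpolation=2))
E
python3 go.py .525 .123 .06 197
```

```text
knob_mid 0.65 [481.6 272.5] (469, 264, 20, 18)
pulley_mid 0.59 [481.5 249.3] (471, 240, 23, 21)
roller_mid 0.9 [387.2 215.7] (372, 203, 27, 27)
t 16.9 pos [0.5284 0.1249 0.1335] eul [ 180.     0.  -162.9] w 0.999 F [ 0.2 -0.3 -0.2] j [ 0.12  0.36 -0.2   1.01  0.   -0.18]
shift mm [ 3.9 -0.8 73.5] turn [0.   0.   0.01]
```

View pics/k.png

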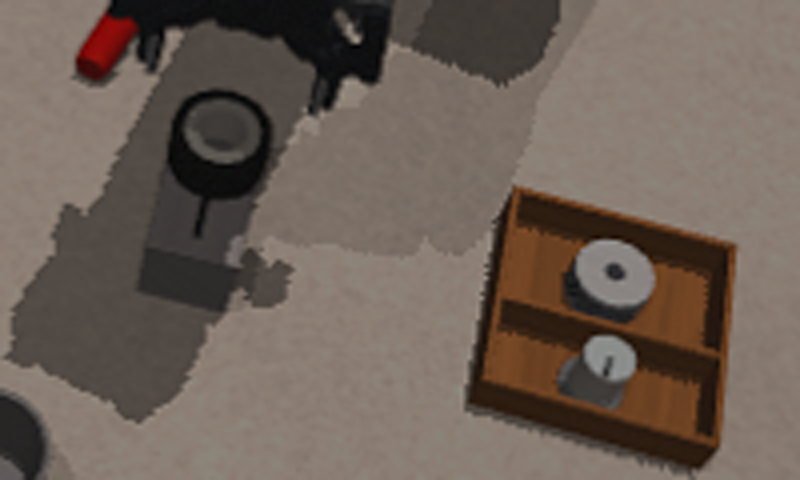

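The pulley lies flat in the wider compartment at crop (613,275), and the knob is unchanged. The roller outline (168–271, 88–199) matches a centre at (0.524, 0.123).

Request:
apply_moves --pt "4.7 -0.6 20 0 0 0" --pt "0 0 30 0 0 0" --pt "0 0 17 0 0 0" --pt "0 0 6 0 0 0" --pt "0 0 0 0 0 0" --pt "0 0 0 0 0 0"

```text
t: 17.5
ee_pos: [0.5251, 0.1224, 0.0614]
orientation: [-3.141, 0.001, -2.845]
wrist_force: [1.0, 0.8, 0.6]
width: 0.999
gripper_force: 0.0
```

Request:
apply_moves --pt "0 0 0 0 0 0" --pt "0 0 0 0 0 0" --pt "0 0 0 0 0 0" --pt "0 0 0 0 0 0" --pt "0 0 0 0 0 0" --pt "0 0 0 0 0 0" --fingers 50 --newtons 30

```text
t: 18.1
ee_pos: [0.5255, 0.1223, 0.0618]
orientation: [-3.141, 0.003, -2.845]
wrist_force: [-0.7, 0.6, 7.0]
width: 0.686
gripper_force: 33.0
```

Request:
apply_moves --pt "0 0 -4 0 0 0" --pt "0 0 -10 0 0 0" --pt "0 0 -20 0 0 0" --pt "0 0 -30 0 0 0" --pt "0 0 -20 0 0 0" --pt "0 0 0 0 0 0" --pt "0 0 0 0 0 0" --pt "0 0 0 0 0 0"

```text
t: 18.9
ee_pos: [0.5233, 0.1219, 0.1432]
orientation: [3.141, -0.002, -2.845]
wrist_force: [-0.7, -0.5, -2.1]
width: 0.682
gripper_force: 32.5
```

```bash
python3 - <<'E'
from h import *
s=snap('scene','s8.png')
for n in ['top0.png','scene0.png']:
    pass
a=cv2.resize(s['img'][140:260,320:450],None,fx=3.5,fy=3.5,interpolation=2)
t0=cv2.imread('pics/top0.png')[215:243,417:447];c0=cv2.imread('pics/scene0.png')[112:146,232:262]
b=np.vstack([cv2.resize(t0,(300,280),interpolation=2),np.zeros((0,300,3),np.uint8)])
d=cv2.resize(c0,(240,272),interpolation=2)
H=max(a.shape[0],560)
col=np.zeros((560,300,3),np.uint8);col[:280]=b;col[282:554,:240]=d
o=np.zeros((560,a.shape[1]+300,3),np.uint8);o[:a.shape[0],:a.shape[1]]=a;o[:,a.shape[1]:]=np.clip(col*1.8,0,255);print(a.shape)
cv2.imwrite('pics/l.png',o)
E
python3 go.py .4635 -.3675 .144 197
```

```text
(420, 455, 3)
t 18.95 pos [0.5232 0.1219 0.143 ] eul [ 180.    -0.2 -163. ] w 0.691 F [-0.5 -0.3 -2. ] j [ 0.11  0.35 -0.2   1.03  0.   -0.19]
shift mm [ 200.2 -450.6   -0.7] turn [ 0.   -0.02  0.  ]
```

View pics/l.png

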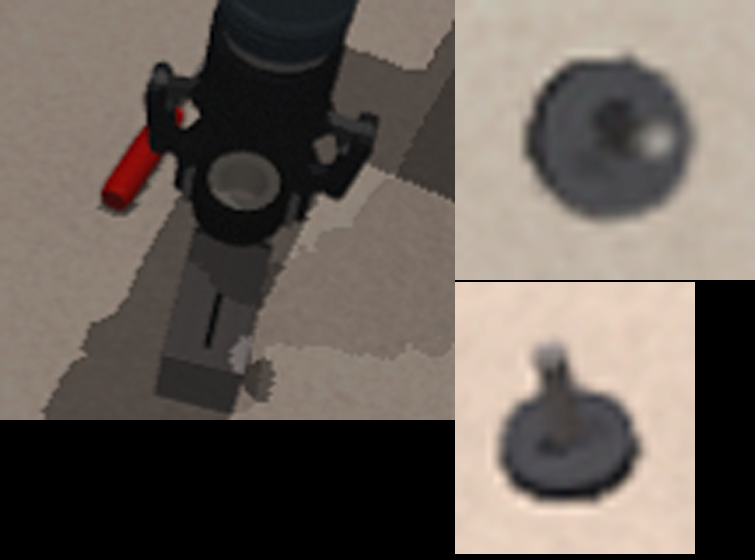

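The roller is held at crop (240,195) and the cassette stays put. In the spindle views the foot centres are (612,137) and (568,440), and the tips are (655,140) and (550,352).

```bash
python3 - <<'E'
from m import *
F=lambda x,y,z:atz(t,((x-455)/10+416.5,y/10+214.5),z)[:2].round(4)
G=lambda x,y,z:atz(c,((x-455)/8+231.5,(y-282)/8+111.5),z)[:2].round(4)
print('foot',F(611,137,.009),G(568,440,.01),'tip',F(657,140,.054),G(550,350,.054))
E
python3 go.py .4635 -.3675 .144 197
```

```text
foot [ 0.4622 -0.3694] [ 0.4641 -0.3694] tip [ 0.4616 -0.3705] [ 0.4631 -0.3707]
t 19.05 pos [0.5234 0.1219 0.1432] eul [ 1.80e+02 -1.00e-01 -1.63e+02] w 0.689 F [-0.6 -0.6  0. ] j [ 0.11  0.35 -0.2   1.03  0.   -0.19]
shift mm [ 200.4 -450.5   -0.6] turn [ 0.   -0.02  0.  ]
```

Request:
apply_moves --pt "8 -18 0 0 0 0" --pt "16 -36 0 0 0 0" --pt "18 -41 0 0 0 0" --pt "18 -41 0 0 0 0" --pt "18 -41 0 0 0 0" --pt "18 -41 0 0 0 0" --pt "18 -41 0 0 0 0" --pt "18 -41 0 0 0 0" --pt "18 -41 0 0 0 0" --pt "18 -41 0 0 0 0" --pt "16 -36 0 0 0 0" --pt "10 -22 0 0 0 0" --pt "6.3 -12.7 0 0 0 0" --pt "0 0 20 0 0 0" --pt "0 0 30 0 0 0" --pt "0 0 13 0 0 0" --pt "0 0 0 0 0 0" --pt "0 0 0 0 0 0" --pt "0 0 0 0 0 0"

```text
t: 20.95
ee_pos: [0.4662, -0.3699, 0.0829]
orientation: [-3.14, 0.001, -2.844]
wrist_force: [0.2, -0.7, -1.4]
width: 0.683
gripper_force: 32.7
```

```bash
python3 go.py .4641 -.3697 .012 197
python3 - <<'E'
from h import *
s=snap('scene','s9.png');t=snap('top')
a=cv2.resize(s['img'][80:170,190:290],None,fx=4,fy=4,interpolation=2);b=cv2.resize(t['img'][190:280,385:485],None,fx=4,fy=4,interpolation=2)
cv2.imwrite('pics/n.png',np.clip(np.hstack([a,b])*1.4,0,255))
E
```

```text
t 20.95 pos [ 0.4662 -0.3699  0.0829] eul [-1.799e+02  1.000e-01 -1.630e+02] w 0.683 F [ 0.2 -0.7 -1.4] j [-0.78  0.5  -0.13  0.94  0.   -1.07]
shift mm [ 2.1  0.9 70.9] turn [-0.01  0.01  0.  ][ WARN:0@0.846] global loadsave.cpp:1063 imwrite_ Unsupported depth image for selected encoder is fallbacked to CV_8U.
```

View pics/n.png

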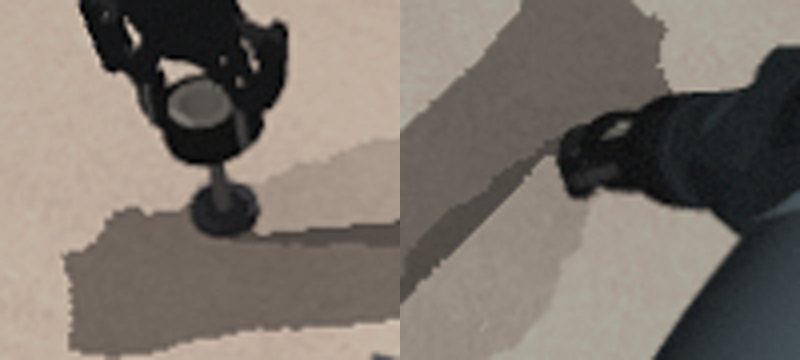

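The roller is held at left crop (203,120), in line above the spindle foot at (225,210). Lowering.

Request:
apply_moves --pt "2 1 10 0 0 0" --pt "0 0 20 0 0 0" --pt "0 0 20 0 0 0" --pt "0 0 12 0 0 0" --pt "0 0 5 0 0 0" --pt "0 0 3.5 0 0 0" --pt "0 0 0 0 0 0" --pt "0 0 0 0 0 0"

```text
t: 21.85
ee_pos: [0.4637, -0.3697, 0.0118]
orientation: [-3.14, 0.001, -2.845]
wrist_force: [-0.1, 0.5, 1.7]
width: 0.686
gripper_force: 33.0
```

Request:
apply_moves --pt "0 0 0 0 0 0" --pt "0 0 0 0 0 0" --pt "0 0 0 0 0 0" --pt "0 0 0 0 0 0" --pt "0 0 0 0 0 0" --fingers 100

```text
t: 22.35
ee_pos: [0.4631, -0.369, 0.0109]
orientation: [3.142, 0.0, -2.845]
wrist_force: [0.5, 0.6, -0.7]
width: 0.998
gripper_force: 0.0
```

Request:
apply_moves --pt "0 0 -15 0 0 0" --pt "0 0 -35 0 0 0" --pt "0 0 -40 0 0 0" --pt "0 0 -30 0 0 0" --pt "-8 18 0 0 0 0" --pt "-16 36 0 0 0 0" --pt "-18 41 0 0 0 0" --pt "-18 41 0 0 0 0" --pt "-18 41 0 0 0 0" --pt "-18 41 0 0 0 0" --pt "-18 41 0 0 0 0" --pt "-18 41 0 0 0 0" --pt "-18 41 0 0 0 0" --pt "-18 41 0 0 0 0" --pt "-16 36 0 0 0 0" --pt "-15 22 0 0 0 0" --pt "-11 12 0 0 0 0" --pt "0 0 0 0 0 0" --pt "0 0 0 0 0 0" --pt "0 0 0 0 0 0"

```text
t: 24.35
ee_pos: [0.5314, 0.1234, 0.1309]
orientation: [-3.141, -0.001, -2.846]
wrist_force: [0.7, 0.1, 0.5]
width: 0.998
gripper_force: 0.0
```

```bash
python3 - <<'E'
from h import *
s=snap('scene','s10.png')
r=spotter.trace(s,'roller_mid')[0];print(r['p'],r['pixel'],cv2.boundingRect(r['mask'].astype(np.uint8)))
a=np.linspace(0,6.28,60)
q=proj(s,[(.463+.03*np.cos(i),-.37+.03*np.sin(i),z) for i in a for z in (.01,.04)]);print(q.min(0),q.max(0))
a=cv2.resize(s['img'][100:160,210:280],(400,343),interpolation=2);b=cv2.resize(s['img'][175:265,340:430],(400,400),interpolation=2)
o=np.zeros((400,800,3),np.uint8);o[:343,:400]=a;o[:,400:]=b
cv2.imwrite('pics/o.png',np.clip(o*1.5,0,255).astype(np.uint8))
E
python3 go.py .5386 .127 .03 197
```

```text
0.84 [247.6, 127.5] (233, 117, 23, 22)
[233.66030489 116.08526716] [256.08665486 138.61762714]
t 24.45 pos [0.5315 0.1234 0.131 ] eul [-180.    -0.  -163.1] w 1.0 F [0.7 0.  0.7] j [ 0.11  0.37 -0.2   1.   -0.   -0.18]
shift mm [ -7.9   1.4 101. ] turn [-0.   -0.   -0.01]
```

View pics/o.png

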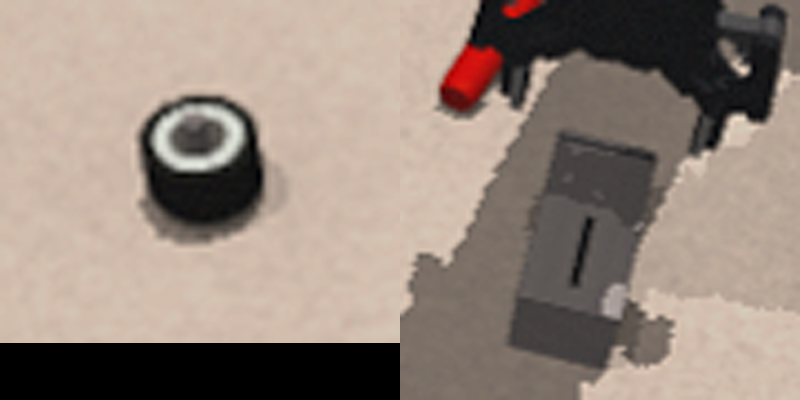

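The roller sits down on the spindle foot, and its outline fits the predicted one within 1 px. The bare cassette top has corners (557,133), (656,156), (618,320), (520,297).

```bash
python3 - <<'E'
from m import *
g=lambda x,y,z:atz(c,((x-400)/4.444+340-.4,y/4.444+175-.4),z)[:2]
quad(g,[(557,133),(656,156),(618,320),(520,297)],.06,'cass')
E
```

```text
cass c [0.5411 0.1291] len [0.056, 0.106, 0.052, 0.107] ang [109.2, 18.5, -70.1, -159.6]
```

Request:
apply_moves --pt "-9.5 1.9 15 0 0 0" --pt "0 0 30 0 0 0" --pt "0 0 30 0 0 0" --pt "0 0 22 0 0 0" --pt "0 0 10 0 0 0" --pt "0 0 4 0 0 0" --pt "0 0 0 0 0 0" --pt "0 0 0 0 0 0"

```text
t: 25.35
ee_pos: [0.5414, 0.1294, 0.021]
orientation: [-3.141, 0.002, -2.845]
wrist_force: [0.4, 1.0, 0.7]
width: 1.001
gripper_force: 0.0
```

Request:
apply_moves --pt "0 0 0 0 0 0" --pt "0 0 0 0 0 0" --pt "0 0 0 0 0 0" --pt "0 0 0 0 0 0" --pt "0 0 0 0 0 0" --pt "0 0 0 0 0 0" --fingers 45 --newtons 70

```text
t: 25.95
ee_pos: [0.5413, 0.1296, 0.0213]
orientation: [-3.142, 0.003, -2.845]
wrist_force: [-0.9, 1.9, 6.1]
width: 0.648
gripper_force: 75.3
```

Request:
apply_moves --pt "0 0 -4 0 0 0" --pt "0 0 -10 0 0 0" --pt "0 0 -20 0 0 0" --pt "0 0 -26 0 0 0" --pt "0 0 0 0 0 0" --pt "0 0 0 0 0 0" --pt "0 0 0 0 0 0"

```text
t: 26.65
ee_pos: [0.5388, 0.129, 0.0784]
orientation: [3.141, -0.003, -2.845]
wrist_force: [0.1, 0.4, -6.7]
width: 0.648
gripper_force: 75.4
```

```bash
python3 go.py .564 -.134 .08 197
python3 - <<'E'
from m import *
for n,f in (('scene','s11.png'),):
    s=snap(n,f);r=spotter.trace(s,'cassette_mid')[0];print(r['p'],r['pixel'],cv2.minAreaRect(cv2.findNonZero(r['mask'].astype(np.uint8))))
E
```

```text
t 26.65 pos [0.5388 0.129  0.0784] eul [ 180.    -0.2 -163. ] w 0.648 F [ 0.1  0.4 -6.7] j [ 0.12  0.43 -0.25  0.89  0.   -0.18]
shift mm [  52.8 -258.9   -1.6] turn [ 0.   -0.02  0.  ]
0.93 [380.6, 224.1] ((382.2941589355469, 224.82354736328125), (26.678918838500977, 37.83555603027344), 14.03624439239502)
```

Request:
apply_moves --pt "4 -18 0 0 0 0" --pt "7 -36 0 0 0 0" --pt "8 -40 0 0 0 0" --pt "8 -40 0 0 0 0" --pt "8 -40 0 0 0 0" --pt "7 -36 0 0 0 0" --pt "5 -28 0 0 0 0" --pt "3 -14 0 0 0 0" --pt "1 -7 0 0 0 0" --pt "0 0 0 0 0 0" --pt "0 0 20 0 0 0" --pt "0 0 10 0 0 0" --pt "0 0 0 0 0 0" --pt "0 0 0 0 0 0" --pt "0 0 0 0 0 0"

```text
t: 28.35
ee_pos: [0.5678, -0.133, 0.0507]
orientation: [-3.141, 0.001, -2.844]
wrist_force: [0.2, -0.0, -6.3]
width: 0.649
gripper_force: 75.7
```

```bash
python3 go.py .5655 -.1335 .0255 197
python3 - <<'E'
from h import *
s=snap('scene','s12.png')
im=s['img'].copy()
cv2.imwrite('pics/p.png',np.clip(cv2.resize(im[130:240,230:360],None,fx=5,fy=5,interpolation=2)*1.5,0,255).astype(np.uint8))
E
```

```text
t 28.35 pos [ 0.5678 -0.133   0.0507] eul [-1.80e+02  1.00e-01 -1.63e+02] w 0.649 F [ 0.2 -0.  -6.3] j [-0.34  0.51 -0.21  0.86  0.   -0.64]
shift mm [ 2.3  0.2 25.2] turn [-0.    0.01  0.01]
```

View pics/p.png

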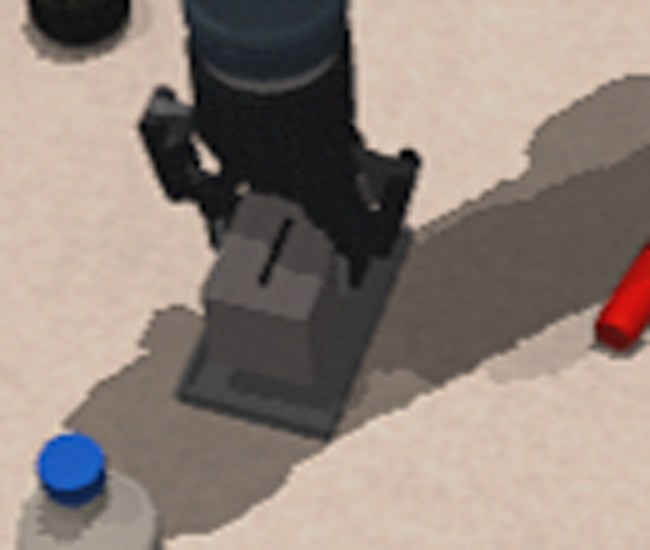

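The cassette hangs level over the tray, aligned with it. Its front face is at crop (260,340) and the tray's front corners are at (182,395) and (327,437).

Request:
apply_moves --pt "2 0 10 0 0 0" --pt "0 0 8 0 0 0" --pt "0 0 4 0 0 0" --pt "0 0 2 0 0 0" --pt "0 0 0 0 0 0" --pt "0 0 0 0 0 0"

```text
t: 29.0
ee_pos: [0.5657, -0.1341, 0.026]
orientation: [-3.141, 0.001, -2.845]
wrist_force: [-0.2, -0.4, -6.4]
width: 0.644
gripper_force: 75.9
```

```bash
python3 go.py .5655 -.1335 .0255 197
python3 - <<'E'
from m import *
s=snap('scene');r=spotter.trace(s,'cassette_mid')[0];m=r['mask'].astype(np.uint8);print(cv2.boundingRect(m))
# predicted visible box extents for cassette at tray centre
u=np.array([np.cos(np.radians(17)),np.sin(np.radians(17))]);v=np.array([-u[1],u[0]])
P=[(*(np.array([.564,-.134])+a*.055*u+b*.028*v),z) for a in(-1,1) for b in(-1,1) for z in(.006,.066)]
q=proj(s,P);print(q.min(0),q.max(0))
E
```

```text
t 29.0 pos [ 0.5657 -0.1341  0.026 ] eul [-180.    0. -163.] w 0.644 F [-0.2 -0.4 -6.4] j [-0.34  0.53 -0.24  0.8   0.   -0.64]
shift mm [-0.   0.6  0.5] turn [-0.  0.  0.]
(272, 175, 28, 36)
[269.87600051 160.5397328 ] [306.17975157 212.11489969]
```

Bottom edge and left side agree to within a couple of pixels. Releasing.

Request:
apply_moves --pt "0 0 0.7 0 0 0" --pt "0 0 0 0 0 0" --pt "0 0 0 0 0 0"

```text
t: 29.5
ee_pos: [0.5654, -0.134, 0.0254]
orientation: [-3.141, 0.0, -2.845]
wrist_force: [0.3, -0.3, -5.6]
width: 0.649
gripper_force: 76.1
```

Request:
apply_moves --pt "0 0 0 0 0 0" --pt "0 0 0 0 0 0" --pt "0 0 0 0 0 0" --pt "0 0 0 0 0 0" --pt "0 0 0 0 0 0" --fingers 100

```text
t: 30.0
ee_pos: [0.5656, -0.1341, 0.0256]
orientation: [-3.141, 0.001, -2.845]
wrist_force: [-0.3, -0.1, -0.8]
width: 1.003
gripper_force: 0.0
```

Request:
apply_moves --pt "0 0 -15 0 0 0" --pt "0 0 -35 0 0 0" --pt "0 0 -40 0 0 0" --pt "0 0 -40 0 0 0" --pt "0 0 -30 0 0 0" --pt "4 18 0 0 0 0" --pt "10 36 0 0 0 0" --pt "10 40 0 0 0 0" --pt "10 40 0 0 0 0" --pt "0 20 0 0 0 0" --pt "0 0 0 0 0 0" --pt "0 0 0 0 0 0" --pt "0 0 0 0 0 0"

```text
t: 31.3
ee_pos: [0.4885, 0.0025, 0.1854]
orientation: [-3.141, 0.001, -2.846]
wrist_force: [0.5, -0.6, 0.1]
width: 1.0
gripper_force: 0.0
```

```bash
python3 - <<'E'
from m import *
st=robot.state();print(st['t'],np.round(st['ee_pos'],3))
u=np.array([np.cos(np.radians(17)),np.sin(np.radians(17))]);v=np.array([-u[1],u[0]])
a=np.linspace(0,6.28,40)
box=np.array([(*(np.array([.564,-.134])+i*.055*u+j*.028*v),z) for i in(-1,1) for j in(-1,1) for z in(.004,.064)])
rol=np.array([(.463+.03*np.cos(i),-.37+.03*np.sin(i),z) for i in a for z in (.01,.04)])
for n in ('scene','top'):
    s=snap(n,n+'_end.png')
    for o,P in (('cassette_mid',box),('roller_mid',rol),('knob_mid',None),('pulley_mid',None)):
        r=spotter.trace(s,o)
        if r:print(n,o,round(r[0]['p'],2),cv2.boundingRect(r[0]['mask'].astype(np.uint8)), None if P is None else np.r_[proj(s,P).min(0),proj(s,P).max(0)-proj(s,P).min(0)].round(1))
E
```

```text
31.4 [0.488 0.002 0.185]
scene cassette_mid 0.57 (272, 164, 34, 47) [269.9 161.   36.2  51.5]
scene knob_mid 0.52 (469, 264, 20, 18) None
scene pulley_mid 0.72 (471, 240, 24, 21) None
top cassette_mid 0.85 (344, 178, 28, 39) [341.7 176.1  30.9  41.1]
top roller_mid 0.83 (424, 219, 21, 20) [422.9 218.2  22.   19.7]
top knob_mid 0.42 (188, 217, 13, 11) None
top pulley_mid 0.73 (193, 235, 16, 15) None
```

All four pieces fit their predicted places to about a pixel, and the robot is clear of them. Handing in.

```bash
python3 -c "
from station import robot
print(robot.sign_off())"
```

```text
the job is handed in; nothing more can be done
None
```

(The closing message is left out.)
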